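# Rearrange three workpieces on their risers for one laser focus height

## Task

The three steel workpieces on the perforated plate stand on the wrong riser blocks for laser marking: swap them round so that the tallest piece stands on the lowest block, the middle one on the middle block and the shortest on the highest block, each upright and centred, which brings all three top faces to the same focus height. A block has room for one piece only; the empty black rubber mat is there if you need to park one meanwhile. Set the pieces down gently, neither dropping them nor knocking them over, and leave the hex key, the focus gauge and the bottle where they are.

Things in the scene. Friction and masses are not known exactly. Their poses are not given: they have to be found in the camera images.
- sleeve: Tall workpiece: steel flanged sleeve, 70 mm high; round foot flange 50 mm in diameter and 14 mm high, above it a round body 34 mm in diameter, with a dark 18 mm bore mark in the flat top (solid). About 0.55 kg. Origin at the centre of its underside, z up along its axis. Stands on a riser block at the start.
- hex_coupling: Middle-height workpiece: steel hexagonal coupling, 50 mm high, 40 mm across flats, 46 mm across corners over its whole height, with a dark 22 mm bore mark in the top (solid). About 0.48 kg. Origin at the centre of its underside, z up; its flats face along x and at every 60 degrees from it. Stands on a riser block at the start.
- end_cap: Short workpiece: round steel end cap, 54 mm in diameter and 30 mm high, with straight sides, a dark bore mark and six bolt-hole marks in the top (solid). About 0.5 kg. Origin at the centre of its underside, z up. Stands on a riser block at the start.
- riser_low: Lowest riser block: dark anodised aluminium, 80 x 80 mm, 20 mm high, flat top, screwed to the plate (does not move). Origin at the centre of its underside, which is on the plate 12 mm above the table; the top is 20 mm above the origin. x, y along its sides. At the start each block carries one workpiece, not the one that belongs there.
- riser_mid: Middle riser block: dark anodised aluminium, 80 x 80 mm, 40 mm high, otherwise the same; the top is 40 mm above the origin.
- riser_high: Highest riser block: dark anodised aluminium, 80 x 80 mm, 60 mm high, otherwise the same; the top is 60 mm above the origin. The blocks stand in a row along y, about 140 mm apart, in any order, on a perforated aluminium plate of 240 x 420 mm.
- mat: Black rubber mat, 120 (x) x 100 (y) x 4 mm, fixed flat on the table to the left or right of the plate; empty, a free place to park one workpiece. A blue parts bin, 60 mm high, stands on the other side of the plate. Origin at the centre of its underside; top 4 mm above it.
- hex_key: Dark steel L-shaped hex key, 6 mm thick, long arm 120 mm, lying flat on the plate near its edge on the robot's side. To be left alone. Origin on its underside at the middle of the long arm, which runs along y.
- focus_gauge: Focus gauge: dark foot 30 x 40 mm, 8 mm high, with a thin upright aluminium scale, 70 mm high in all, standing on the plate near its far edge. To be left alone. Origin at the centre of its underside.
- cleaner_bottle: White cleaning bottle, 52 mm in diameter and 140 mm high, standing on the table beyond the plate. To be left alone. Origin at the centre of its underside.
There are look-alikes about, which are no part of the job. Leave any blue look-alike of the sleeve alone.

How it is judged (in metres and radians):
At the end, for the whole second after the job is handed in: Sleeve on the lowest block, hex coupling on the middle, end cap on the highest: each released, at rest, upright within 5 degrees, standing on the block (4 mm) and within 12 mm of its centre; hex key, gauge and bottle within 20 mm of their start (horizontal distance between sleeve and riser_low below 0.012 m and z of sleeve in the frame of riser_low between 0.016 and 0.024 m and angle between each of sleeve, hex_coupling, end_cap's own z axis and vertical below 0.08 rad and linear speed of each of sleeve, hex_coupling, end_cap below 0.02 m/s and contact force between each of sleeve, hex_coupling, end_cap and the fingers below 0.05 N and horizontal distance between hex_coupling and riser_mid below 0.012 m and z of hex_coupling in the frame of riser_mid between 0.036 and 0.044 m and horizontal distance between end_cap and riser_high below 0.012 m and z of end_cap in the frame of riser_high between 0.056 and 0.064 m and distance of each of hex_key, focus_gauge, cleaner_bottle from where it was at the start of the episode below 0.02 m); the robot touches nothing.
It fails at once if a workpiece is dropped (falls free from more than about 2 cm) ((contact force between sleeve and the fingers below 0.05 N and linear speed of sleeve above 0.65 m/s) or (contact force between hex_coupling and the fingers below 0.05 N and linear speed of hex_coupling above 0.65 m/s) or (contact force between end_cap and the fingers below 0.05 N and linear speed of end_cap above 0.65 m/s)).
It fails at once if a workpiece is knocked over (leans more than 35 degrees) (angle between any of sleeve, hex_coupling, end_cap's own z axis and vertical above 0.6 rad).
It fails at once if the hex key, the focus gauge or the bottle is shifted by more than 20 mm (distance of any of hex_key, focus_gauge, cleaner_bottle from where it was at the start of the episode above 0.02 m).
It also fails if it takes over 112 s, if anything falls off the work surface, if the arm or the gripper's body presses on something with over 40 N, if the wrist force passes 120 N, or if a joint passes its speed limit or range.

## Robot

A 6-joint arm with a two-finger parallel gripper is mounted at the origin on the work surface. World frame = base frame: x ahead of the robot, y to its left, z up, the work surface at z = 0. Lengths are in m, angles in degrees, forces in N, time in s.
With the tool pointing down it reaches from about 0.4 to 0.825 m from the base axis. Payload 7 kg.
Tool frame: the origin (TCP) lies at the very end of the fingers, on their centre line; the grasp point (between the pads) lies 19 mm behind it (robot.grasp_offset is the distance from the TCP to the grasp point, in m); z points along the fingers, y is the line along which they close (so a half turn about z gives the same grasp; the last joint's range is limited). The gripper opens to 88 mm and grips with 3 to 60 N. Pads are 19 mm wide; open, the fingers measure 130 mm over their backs; the gripper's body (78 mm by 193 mm) begins 47 mm behind the grasp point.
Start: joints at [86.236, 20.546, 0.682, 0, -70.136, -16.507], TCP at [0.234, 0.633, 0.227] pointing down, gripper open.
Joint ranges: [-176.03, 176.03], [-82.01, 121.73], [-58.28, 71.71], [-173.87, 95.51], [-174.79, -0.11], [-173.66, 173.66]. Speed limits (degrees/s): [136.94, 136.94, 172.46, 180, 180, 180].

## Interface

Orientations are given as [roll, pitch, yaw] about the fixed x, y, z axes, in that order (R = Rz(yaw) Ry(pitch) Rx(roll)).
In Python, from plant import robot, camera, camera_params, order gives the robot as it stands.
- The arm moves only by the tool drive_effector, called after "Call:" as a command line: name --argument value ..., lists and objects as JSON in quotes. Schema: {"type":"object","properties":{"steps":{"type":"array","items":{"type":"array","items":{"type":"array","items":{"type":"number"},"minItems":6,"maxItems":6},"minItems":1,"maxItems":8},"minItems":1,"maxItems":1},"aperture":{"type":"number"},"grip_force":{"type":"number"},"only":{"type":"string"},"quiet":{"type":"boolean"},"lines":{"type":"string"}},"required":["steps"],"additionalProperties":false}. steps is a list that holds a single list of rows (three levels of brackets), with 1 to 8 rows, each of 6 numbers: dx, dy, dz in shares of the most that a row can go, 1 being 62.5 mm, then a rotation vector rx, ry, rz in shares of 180 degrees (1.0 is 180 degrees); each row shifts and turns the commanded pose from where the row before left it, along the tool's axes as they then stand; what a row does not reach is not made up. A row lasts 1/8 s, in which the tool goes at most 0.0625 m and 10.7 degrees, less where a joint would pass 70% of its speed; a pose out of reach is approached as far as the arm can. aperture is the opening from 0.0 (shut) to 1.0 (fully open), set as the call begins (left out keeps the last). The fingers move at their own pace and stop on an object; grip_force is the grip in N (left out, the last holds). Time passes only in rows, so rows that do not move let the fingers close. The tool returns the time, the measured TCP pose, the force, the opening and the grip force at its end. only (a regular expression) keeps the lines of the reply that match it, lines (a string "A,B") keeps lines A to B, and quiet returns only ok. No shift or turn number may pass 1 either way. Input that does not fit is refused with a message, and nothing moves.
- robot.get_state(): the state, without advancing time (a new reading comes with each control period).
- camera(name): name is "side" or "top"; returns (picture, depth): 420x560x3 uint8, red, green, blue; 420x560 float32, m along the optical axis (not along the pixel's ray), 0 where there is no reading.
- camera_params(name): a dict with "camera_matrix" (3x3 intrinsics, pixels), "eye" and "rotation" of the camera in the world. Camera axes: x right, y down, z forward; pixel columns grow to the right and rows downward; lengths in m; the calibration is good to about 2 mm. A picture is of the moment at which its call begins. camera_params takes no time and is no camera call.
- order.sign_off(): hands the job in; it is judged then, once.
The state is a dict: "time_s": time; "qpos": joint angles; "qvel": joint speeds; "joint_torque": joint torques, N m; "tool_pos": TCP position; "eef_rot": TCP orientation; "contact_force": force on the tool from outside, world axes, zero at the start; "ft_torque": the same for the moment, N m; "opening": opening from 0.0 (shut) to 1.0 (fully open); "grip_force": force on a finger pad.
Only numpy, scipy, OpenCV 4.12 (cv2) and the standard library are available. Lean on these libraries where they do the work, as an engineer would, in place of code of your own. Each camera call takes 0.05 s, during which the arm holds its last target. There are 200 camera calls.

## Working session

There is one attempt and no reset: what is moved stays moved. The work goes in short steps, Python scripts to look and compute and a tool call to move; the robot and the scene stay as the last step left them, time stands still between calls to the robot, and variables do not carry over. Pictures are saved under pics/ and viewed, at most 14 in all, crops included, and the job is handed in when it is done.

```bash
mkdir -p pics
```

Create h.py:
```python
import numpy as np, cv2
from plant import robot, camera, camera_params, order
def snap(n, f):
    im,d=camera(n); cv2.imwrite(f'pics/{f}.png',im[:,:,::-1]); np.save(f'pics/{f}.npy',d); return im,d
def cloud(n,d):
    p=camera_params(n); K=np.array(p["camera_matrix"]); R=np.array(p["rotation"]); e=np.array(p["eye"])
    v,u=np.mgrid[:d.shape[0],:d.shape[1]]
    c=np.stack([(u-K[0,2])/K[0,0]*d,(v-K[1,2])/K[1,1]*d,d],-1)
    w=c@R.T+e; w[d==0]=np.nan; return w
```

Run:
```python
from h import *
for n in("top","side"):
    snap(n,n+"0"); p=camera_params(n); print(p)
print(robot.get_state())
```

```text
{'camera_matrix': array([[507.15853131,   0.        , 278.78128065],
       [  0.        , 507.15853131, 203.79894993],
       [  0.        ,   0.        ,   1.        ]]), 'eye': array([ 0.4773472 , -0.00242815,  1.19152857]), 'rotation': array([-175.74499901,   -0.6018091 ,  -91.75025237])}
{'camera_matrix': array([[442.71902544,   0.        , 283.41919443],
       [  0.        , 442.71902544, 214.08226912],
       [  0.        ,   0.        ,   1.        ]]), 'eye': array([ 0.42378234, -0.6083146 ,  0.69144723]), 'rotation': array([-134.74967168,   -1.06138678,  -10.68988026])}
{'time_s': 0.1, 'qpos': array([ 8.62330497e+01,  2.05864985e+01,  6.40676062e-01, -1.73300777e-02,
       -7.01355438e+01, -1.65070304e+01]), 'qvel': array([ 0.01546959, -0.09712928,  0.1076084 ,  0.18079678, -0.13061973,
        0.01305337]), 'joint_torque': array([-8.14312807e-04, -5.84162879e+01,  2.93752849e+01,  7.01546788e+00,
        1.01720323e-02, -4.87696207e-05]), 'tool_pos': array([0.23377   , 0.63277862, 0.22573961]), 'eef_rot': array([ 1.79917358e+02, -7.49992354e-03, -2.02798756e+01]), 'contact_force': array([ 0.26785445, -0.14669027, -0.79563866]), 'ft_torque': array([ 0.0097937 ,  0.03235169, -0.02928259]), 'grip_force': 0.0, 'opening': 0.9998915800956706}
```

View pics/top0.png

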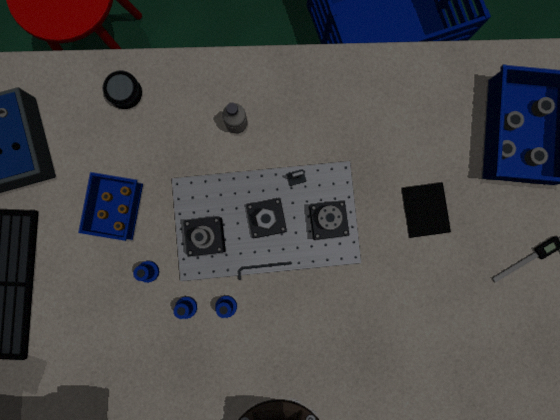

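View pics/side0.png

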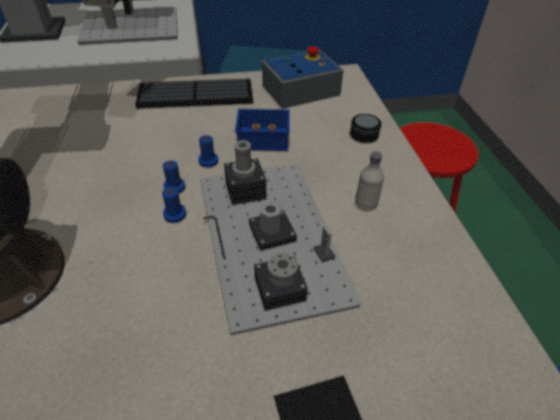

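The top view shows the steel sleeve at (202,237), the hex coupling at (265,218), the end cap at (330,217) and the mat at (426,210). The blue sleeves at (146,271), (185,307) and (226,306) are look-alikes, and so are the grey pieces in the blue bin at upper right. The steel sleeve on the block at (202,237) is the one meant. The side view agrees, with the sleeve at (243,165), the hex at (270,220) and the cap at (283,265). Next I measure from depth.

```bash
sed -i 's/R=np.array(p\["rotation"\])/R=Rot.from_euler("xyz",p["rotation"],degrees=True).as_matrix()/; 1a from scipy.spatial.transform import Rotation as Rot' h.py
```

Run:
```python
from h import *
d=np.load('pics/top0.npy'); w=cloud("top",d); im=cv2.imread('pics/top0.png')
def box(name,u0,u1,v0,v1,bands):
    c=w[v0:v1,u0:u1].reshape(-1,3)
    h,e=np.histogram(c[:,2][~np.isnan(c[:,2])],bins=np.arange(-.01,.2,.004)); print(name,[(round(e[i],3),int(h[i])) for i in range(len(h)) if h[i]>25])
    for lo,hi in bands:
        q=c[(c[:,2]>lo)&(c[:,2]<hi)]
        if len(q)<20: continue
        r=cv2.minAreaRect((q[:,:2]*1000).astype(np.float32)); print('  ',lo,hi,len(q),'med',np.median(q,0).round(4),'rect',np.round(r[0],1),np.round(r[1],1),round(r[2],1))
B=[(.025,.04),(.045,.06),(.065,.08),(.08,.092),(.092,.11),(.11,.13),(.13,.16)]
box('L',175,232,205,268,B); box('M',238,292,190,245,B); box('R',302,356,190,245,B)
box('mat',395,460,175,245,[(-.01,.002),(.002,.01)])
box('gauge',285,308,165,190,B); box('bottle',218,250,95,138,B)
m=(im[:,:,:].max(2)<45); m[:,:395]=0;m[:,460:]=0;m[:175]=0;m[245:]=0
q=w[m]; r=cv2.minAreaRect((q[:,:2]*1000).astype(np.float32)); print('matcol',r,np.nanmedian(q,0))
a=np.hstack([cv2.resize(im[185:275,170:360],None,fx=4,fy=4,interpolation=cv2.INTER_CUBIC)]);cv2.imwrite('pics/crop1.png',cv2.convertScaleAbs(a,alpha=1.4))
```

```text
L [(np.float64(-0.002), 52), (np.float64(0.002), 34), (np.float64(0.006), 116), (np.float64(0.01), 1064), (np.float64(0.014), 868), (np.float64(0.018), 42), (np.float64(0.066), 52), (np.float64(0.07), 491), (np.float64(0.074), 343), (np.float64(0.078), 28), (np.float64(0.082), 35), (np.float64(0.086), 106), (np.float64(0.138), 56), (np.float64(0.142), 140)]
   0.025 0.04 21 med [0.5024 0.1134 0.0349] rect [499.4 112.8] [71.3  1.1] 5.3
   0.045 0.06 22 med [0.4876 0.1124 0.0541] rect [487.5 117.8] [37.  89.7] 65.5
   0.065 0.08 913 med [0.4956 0.1494 0.0734] rect [494.9 152.6] [80.1 80.4] 5.0
   0.08 0.092 159 med [0.4933 0.1411 0.0875] rect [493.6 148.5] [43.5 48. ] 84.5
   0.13 0.16 224 med [0.4933 0.1505 0.1432] rect [493.5 151. ] [32.3 33.2] 88.0
M [(np.float64(0.006), 91), (np.float64(0.01), 871), (np.float64(0.014), 734), (np.float64(0.018), 41), (np.float64(0.026), 45), (np.float64(0.03), 503), (np.float64(0.034), 357), (np.float64(0.078), 55), (np.float64(0.082), 188), (np.float64(0.086), 45)]
   0.025 0.04 927 med [0.5348 0.0118 0.0335] rect [533.1  13.2] [80.2 79.9] 9.5
   0
[... 1502 characters left out ...]
0.025 0.04 28 med [0.7388 0.0727 0.0339] rect [744.   76.9] [17.8 49.7] 3.7
   0.045 0.06 32 med [0.7386 0.0718 0.0523] rect [745.5  72.5] [19.  50.4] 18.8
   0.065 0.08 47 med [0.7395 0.0696 0.0724] rect [747.1  74.8] [23.8 51.7] 13.1
   0.08 0.092 79 med [0.7469 0.0722 0.0885] rect [760.4  78.3] [48.7 49.9] 89.2
   0.092 0.11 207 med [0.7514 0.0739 0.0988] rect [759.3  77.9] [44.6 44.1] 0.1
   0.11 0.13 32 med [0.7525 0.0739 0.1129] rect [753.7  74.1] [14.6 24.7] 23.3
   0.13 0.16 117 med [0.7598 0.0781 0.1414] rect [761.2  78.1] [23.3 22.4] 52.2
matcol ((541.6257934570312, -364.621337890625), (110.15534973144531, 97.54013061523438), 11.36559772491455) [ 0.54114166 -0.36205774  0.00560506]
```

View pics/crop1.png

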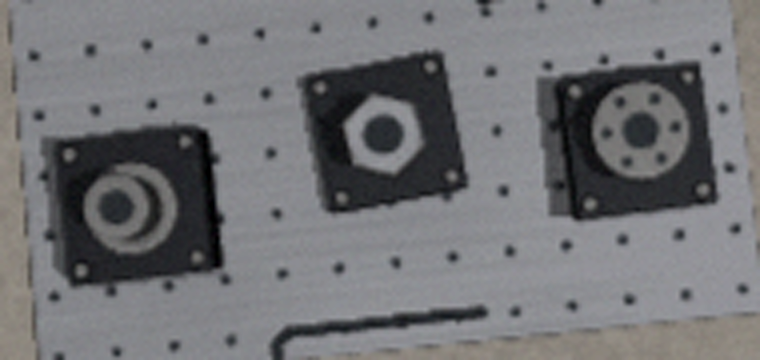

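The sleeve stands on the high block (top 0.072), the hex on the low block (0.032) and the cap on the middle block (0.052). All three tops match the given sizes. Plan: sleeve to mat, cap to high, hex to mid, sleeve to low.

First I turn to yaw 0, where tool x = world x, tool y = −world y and tool z = down, and move above the sleeve.

Units first: shifts go in shares of 62.5 mm and turns go in shares of 180 degrees. So -10.14 degrees / 180 = -0.0563.

Call:
drive_effector --steps '[[[0,0,0,0,0,-0.0563],[0,0,0,0,0,-0.0563],[0,0,0,0,0,0]]]' --aperture 1.0

```text
time_s: 0.48
tool_pos: [0.2338, 0.633, 0.2261]
eef_rot: [180.0, 0.0, -0.1]
contact_force: [0.3, -0.7, -0.3]
opening: 0.999
grip_force: 0.0
```

Call:
drive_effector --steps '[[[0.416,0.768,0,0,0,0],[0.416,0.768,0,0,0,0],[0.416,0.768,0,0,0,0],[0.416,0.768,0,0,0,0],[0.416,0.768,0,0,0,0]]]'

```text
time_s: 1.1
tool_pos: [0.3644, 0.3915, 0.2266]
eef_rot: [-180.0, -0.0, -0.3]
contact_force: [1.7, 0.3, 1.3]
opening: 1.0
grip_force: 0.0
```

Call:
drive_effector --steps '[[[0.416,0.768,0,0,0,0],[0.416,0.768,0,0,0,0],[0.416,0.768,0,0,0,0],[0.416,0.768,0,0,0,0],[0.416,0.768,0,0,0,0],[0,0,0,0,0,0],[0,0,0,0,0,0]]]'

```text
time_s: 1.98
tool_pos: [0.4939, 0.1529, 0.2264]
eef_rot: [-180.0, 0.0, -0.2]
contact_force: [0.0, 0.6, 0.4]
opening: 1.003
grip_force: 0.0
```

In the tool's units: 0.03 m is 0.48, 0.002 m is 0.032.

Call:
drive_effector --steps '[[[0,0.032,0.48,0,0,0],[0,0,0.48,0,0,0],[0,0,0.48,0,0,0],[0,0,0.32,0,0,0],[0,0,0.208,0,0,0],[0,0,0,0,0,0]]]'

```text
time_s: 2.72
tool_pos: [0.4934, 0.1517, 0.103]
eef_rot: [179.9, 0.1, 0.0]
contact_force: [0.4, -0.1, 0.5]
opening: 0.995
grip_force: 0.0
```

Call:
drive_effector --steps '[[[0,0,0,0,0,0],[0,0,0,0,0,0],[0,0,0,0,0,0],[0,0,0,0,0,0],[0,0,0,0,0,0],[0,0,0,0,0,0],[0,0,0,0,0,0]]]' --aperture 0.2 --grip_force 40

```text
time_s: 3.6
tool_pos: [0.494, 0.1511, 0.1036]
eef_rot: [180.0, 0.0, 0.0]
contact_force: [0.3, -1.2, 0.8]
opening: 0.371
grip_force: 40.0
```

Call:
drive_effector --steps '[[[0,0,0,0,0,0],[0,0,-0.08,0,0,0],[0,0,-0.08,0,0,0],[0,0,0,0,0,0],[0,0,0,0,0,0]]]'

```text
time_s: 4.22
tool_pos: [0.4937, 0.1512, 0.1134]
eef_rot: [180.0, 0.0, 0.0]
contact_force: [-0.7, -0.0, -6.3]
opening: 0.375
grip_force: 40.0
```

In the tool's units: 0.0516 m is 0.8256, 0.0048 m is 0.0768.

Call:
drive_effector --steps '[[[0,0,-0.48,0,0,0],[0,0,-0.48,0,0,0],[0.0768,0.8256,0,0,0,0],[0.0768,0.8256,0,0,0,0],[0.0768,0.8256,0,0,0,0],[0.0768,0.8256,0,0,0,0],[0.0768,0.8256,0,0,0,0]]]'

```text
time_s: 5.1
tool_pos: [0.5178, -0.1084, 0.1734]
eef_rot: [-180.0, 0.0, 0.0]
contact_force: [2.1, 1.3, -6.2]
opening: 0.376
grip_force: 40.0
```

Call:
drive_effector --steps '[[[0.0768,0.8256,0,0,0,0],[0.0768,0.8256,0,0,0,0],[0.0768,0.8256,0,0,0,0],[0.0768,0.8256,0,0,0,0],[0.0768,0.8256,0,0,0,0],[0,0,0,0,0,0],[0,0,0,0,0,0]]]'

```text
time_s: 5.98
tool_pos: [0.5413, -0.3647, 0.1725]
eef_rot: [-179.9, 0.1, -0.1]
contact_force: [0.9, -0.3, -6.3]
opening: 0.374
grip_force: 40.0
```

Call:
drive_effector --steps '[[[0,0,0.64,0,0,0],[0,0,0.64,0,0,0],[0,0,0.48,0,0,0],[0,0,0.256,0,0,0],[0,0,0,0,0,0],[0,0,0,0,0,0]]]'

```text
time_s: 6.72
tool_pos: [0.5432, -0.3649, 0.0491]
eef_rot: [179.9, -0.1, 0.1]
contact_force: [-0.3, -0.1, -5.3]
opening: 0.375
grip_force: 40.0
```

In the tool's units: 0.006 m is 0.096, 0.004 m is 0.064.

Call:
drive_effector --steps '[[[0,0,0.096,0,0,0],[0,0,0.064,0,0,0],[0,0,0,0,0,0],[0,0,0,0,0,0]]]'

```text
time_s: 7.22
tool_pos: [0.5421, -0.3649, 0.0377]
eef_rot: [180.0, -0.0, 0.0]
contact_force: [-0.0, -0.3, -5.9]
opening: 0.373
grip_force: 40.0
```

Call:
drive_effector --steps '[[[0,0,0.024,0,0,0],[0,0,0,0,0,0],[0,0,0,0,0,0]]]'

```text
time_s: 7.6
tool_pos: [0.542, -0.3648, 0.0361]
eef_rot: [180.0, 0.0, 0.0]
contact_force: [0.2, 0.1, -6.2]
opening: 0.373
grip_force: 40.0
```

Call:
drive_effector --steps '[[[0,0,0.024,0,0,0],[0,0,0,0,0,0],[0,0,0,0,0,0]]]'

```text
time_s: 7.98
tool_pos: [0.5422, -0.3649, 0.0356]
eef_rot: [180.0, -0.0, 0.0]
contact_force: [-3.0, 3.3, 6.6]
opening: 0.371
grip_force: 40.0
```

Call:
drive_effector --steps '[[[0,0,0,0,0,0],[0,0,0,0,0,0],[0,0,0,0,0,0],[0,0,0,0,0,0]]]' --aperture 1.0

```text
time_s: 8.48
tool_pos: [0.5421, -0.3649, 0.0345]
eef_rot: [180.0, -0.0, 0.0]
contact_force: [-0.7, -0.1, -0.5]
opening: 0.764
grip_force: 0.0
```

Call:
drive_effector --steps '[[[0,0,-0.16,0,0,0],[0,0,-0.48,0,0,0],[0,0,-0.72,0,0,0],[0,0,-0.64,0,0,0],[-0.08,-0.9536,0,0,0,0],[-0.064,-0.9536,0,0,0,0],[-0.048,-0.9536,0,0,0,0],[-0.048,-0.9536,0,0,0,0]]]'

```text
time_s: 9.48
tool_pos: [0.5269, -0.1247, 0.1606]
eef_rot: [180.0, -0.1, -0.0]
contact_force: [1.1, 0.1, -0.0]
opening: 0.996
grip_force: 0.0
```

Call:
drive_effector --steps '[[[0,0,0,0,0,0],[0,0,0,0,0,0]]]'

```text
time_s: 9.72
tool_pos: [0.5273, -0.1261, 0.1603]
eef_rot: [180.0, -0.1, 0.1]
contact_force: [0.2, -0.7, -0.8]
opening: 0.999
grip_force: 0.0
```

Run:
```python
from h import *
snap("side","side1"); im,d=snap("top","top1"); w=cloud("top",d)
c=w[170:245,395:460].reshape(-1,3); q=c[(c[:,2]>.065)&(c[:,2]<.085)]; print(len(q),cv2.minAreaRect((q[:,:2]*1000).astype(np.float32)),np.median(q,0))
```

```text
202 ((540.33447265625, -363.4145812988281), (33.86467742919922, 31.344741821289062), 87.81266021728516) [ 0.54055526 -0.36180246  0.07555434]
```

View pics/side1.png

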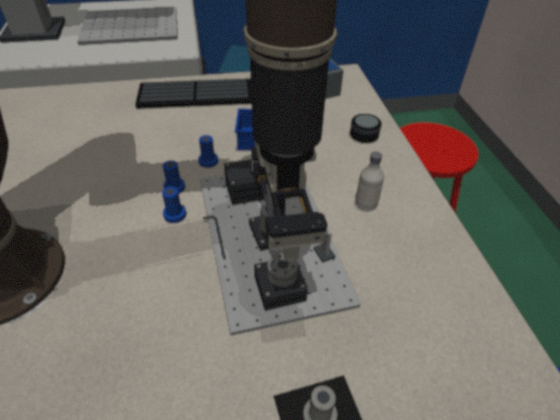

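The sleeve stands upright on the mat at (320,400). The camera agrees with the TCP to within 2 mm, and the open gripper hangs over the cap at (285,268). Now the cap.

In the tool's units: 0.03 m is 0.48, 0.025 m is 0.4.

Call:
drive_effector --steps '[[[0,0,0.48,0,0,0],[0,0,0.48,0,0,0],[0,0,0.4,0,0,0],[0,0,0.208,0,0,0],[0,0,0.08,0,0,0],[0,0,0,0,0,0],[0,0,0,0,0,0]]]'

```text
time_s: 10.7
tool_pos: [0.5276, -0.1264, 0.0574]
eef_rot: [-180.0, -0.1, 0.0]
contact_force: [-1.0, 0.2, -0.1]
opening: 0.995
grip_force: 0.0
```

Call:
drive_effector --steps '[[[0,0,0,0,0,0],[0,0,0,0,0,0],[0,0,0,0,0,0],[0,0,0,0,0,0],[0,0,0,0,0,0],[0,0,0,0,0,0],[0,0,0,0,0,0]]]' --aperture 0.4 --grip_force 45

```text
time_s: 11.58
tool_pos: [0.527, -0.1265, 0.0566]
eef_rot: [180.0, -0.0, 0.0]
contact_force: [-0.9, -2.5, 2.5]
opening: 0.61
grip_force: 45.0
```

Call:
drive_effector --steps '[[[0,0,0,0,0,0],[0,0,-0.08,0,0,0],[0,0,-0.08,0,0,0],[0,0,0,0,0,0],[0,0,0,0,0,0]]]'

```text
time_s: 12.2
tool_pos: [0.5268, -0.1263, 0.0664]
eef_rot: [-180.0, 0.0, 0.0]
contact_force: [-0.1, 0.2, -4.8]
opening: 0.61
grip_force: 45.0
```

In the tool's units: -0.0465 m is -0.744, -0.0053 m is -0.0848.

Call:
drive_effector --steps '[[[0,0,-0.48,0,0,0],[0,0,-0.56,0,0,0],[-0.0848,-0.744,0,0,0,0],[-0.0848,-0.744,0,0,0,0],[-0.0848,-0.744,0,0,0,0],[-0.0848,-0.744,0,0,0,0],[-0.0848,-0.744,0,0,0,0],[-0.0848,-0.744,0,0,0,0]]]'

```text
time_s: 13.2
tool_pos: [0.4946, 0.154, 0.1314]
eef_rot: [-180.0, 0.0, 0.0]
contact_force: [0.9, 0.7, -4.8]
opening: 0.604
grip_force: 45.0
```

Call:
drive_effector --steps '[[[0,0,0,0,0,0],[0,0,0,0,0,0],[0,0,0.4,0,0,0],[0,0,0.24,0,0,0],[0,0,0.096,0,0,0],[0,0,0,0,0,0],[0,0,0,0,0,0],[0,0,0,0,0,0]]]'

```text
time_s: 14.2
tool_pos: [0.4955, 0.1528, 0.0862]
eef_rot: [-180.0, -0.1, 0.0]
contact_force: [0.7, 0.4, -5.7]
opening: 0.607
grip_force: 45.0
```

Call:
drive_effector --steps '[[[0,0,0.048,0,0,0],[0,0,0.032,0,0,0],[0,0,0,0,0,0],[0,0,0,0,0,0]]]'

```text
time_s: 14.7
tool_pos: [0.4951, 0.1526, 0.0805]
eef_rot: [180.0, 0.0, 0.0]
contact_force: [-0.1, 0.1, -4.8]
opening: 0.606
grip_force: 45.0
```

In the tool's units: 0.002 m is 0.032.

Call:
drive_effector --steps '[[[0,0,0.032,0,0,0],[0,0,0,0,0,0],[0,0,0,0,0,0]]]'

```text
time_s: 15.08
tool_pos: [0.4952, 0.1526, 0.0785]
eef_rot: [180.0, 0.0, 0.0]
contact_force: [0.3, -0.2, -5.3]
opening: 0.613
grip_force: 45.0
```

Call:
drive_effector --steps '[[[0,0,0.024,0,0,0],[0,0,0,0,0,0],[0,0,0,0,0,0]]]'

```text
time_s: 15.45
tool_pos: [0.4951, 0.1526, 0.0771]
eef_rot: [180.0, 0.0, 0.0]
contact_force: [-0.8, 0.2, -6.3]
opening: 0.605
grip_force: 45.0
```

In the tool's units: 0.001 m is 0.016.

Call:
drive_effector --steps '[[[0,0,0.016,0,0,0],[0,0,0,0,0,0],[0,0,0,0,0,0]]]'

```text
time_s: 15.82
tool_pos: [0.4952, 0.1527, 0.0766]
eef_rot: [-180.0, -0.0, 0.0]
contact_force: [-4.0, -0.5, 5.9]
opening: 0.609
grip_force: 45.0
```

Contact, so I release, rise and move above the hex. I also work out the hex's yaw from the first depth picture.

In the tool's units: -0.045 m is -0.72, -0.03 m is -0.48.

Call:
drive_effector --steps '[[[0,0,0,0,0,0],[0,0,0,0,0,0],[0,0,0,0,0,0],[0,0,0,0,0,0],[0,0,0,0,0,0],[0,0,-0.16,0,0,0],[0,0,-0.48,0,0,0],[0,0,-0.72,0,0,0]]]' --aperture 1.0

```text
time_s: 16.82
tool_pos: [0.4945, 0.1521, 0.1616]
eef_rot: [179.9, 0.1, 0.0]
contact_force: [0.6, 0.0, -0.6]
opening: 1.0
grip_force: 0.0
```

Call:
drive_effector --steps '[[[0.176,0.736,0,0,0,0],[0.176,0.736,0,0,0,0],[0.184,0.7456,0,0,0,0],[0,0,0,0,0,0],[0,0,0,0,0,0]]]'

```text
time_s: 17.45
tool_pos: [0.5287, 0.0139, 0.1615]
eef_rot: [-180.0, -0.0, -0.0]
contact_force: [-0.1, 1.4, -1.0]
opening: 1.003
grip_force: 0.0
```

Run:
```python
from h import *
d=np.load('pics/top0.npy'); w=cloud("top",d)[190:245,238:292].reshape(-1,3)
q=w[(w[:,2]>.076)&(w[:,2]<.094),:2]*1000
best=[]
for a in range(0,60):
    n=np.radians(a+np.array([0,60,120])); pr=q@np.array([np.cos(n),np.sin(n)])
    lo,hi=np.percentile(pr,1,0),np.percentile(pr,99,0); best.append((round(float((hi-lo).mean()),2),a,((hi+lo)/2).round(1)))
print(sorted(best,key=lambda t:t[0])[:6])
im=cv2.imread('pics/top0.png')[200:236,247:285]
cv2.imwrite('pics/hex.png',cv2.convertScaleAbs(cv2.resize(im,None,fx=12,fy=12,interpolation=cv2.INTER_CUBIC),alpha=1.3))
```

```text
[(38.59, 47, array([ 370.7, -141.2, -512.5])), (38.64, 46, array([ 377.3, -132.3, -510.1])), (38.64, 48, array([ 364.1, -150.1, -514.8])), (38.66, 43, array([ 396.2, -105.5, -502.1])), (38.66, 44, array([ 390. , -114.5, -504.9])), (38.67, 45, array([ 383.7, -123.4, -507.6]))]
```

View pics/hex.png

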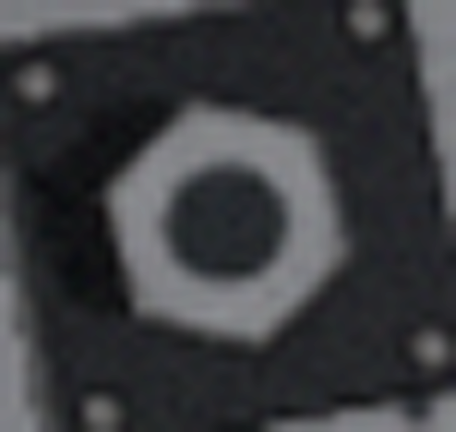

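The hexagon's corners, such as (193,105) and (255,340), give a yaw of about 14°, and the depth fit agrees. I turn +14° world yaw and grip across the flats.

In the tool's units: 0.03 m is 0.48, 0.018 m is 0.288, -7 degrees / 180 = -0.0389.

Call:
drive_effector --steps '[[[0,0,0.48,0,0,-0.0389],[0,0,0.48,0,0,-0.0389],[0,0,0.48,0,0,0],[0,0,0.288,0,0,0],[0,0,0.152,0,0,0],[0,0,0,0,0,0],[0,0,0,0,0,0]]]'

```text
time_s: 18.32
tool_pos: [0.5292, 0.0145, 0.0444]
eef_rot: [-180.0, -0.1, 14.0]
contact_force: [0.4, -0.7, 1.0]
opening: 1.001
grip_force: 0.0
```

Call:
drive_effector --steps '[[[0,0,0,0,0,0],[0,0,0,0,0,0],[0,0,0,0,0,0],[0,0,0,0,0,0],[0,0,0,0,0,0],[0,0,0,0,0,0],[0,0,0,0,0,0]]]' --aperture 0.3 --grip_force 40

```text
time_s: 19.2
tool_pos: [0.5287, 0.0139, 0.0436]
eef_rot: [180.0, 0.0, 14.0]
contact_force: [-0.1, -0.5, 0.0]
opening: 0.455
grip_force: 40.0
```

Call:
drive_effector --steps '[[[0,0,0,0,0,0],[0,0,-0.08,0,0,0],[0,0,-0.08,0,0,0],[0,0,0,0,0,0],[0,0,0,0,0,0]]]'

```text
time_s: 19.82
tool_pos: [0.5285, 0.014, 0.0535]
eef_rot: [-180.0, 0.0, 14.0]
contact_force: [0.4, 0.8, -5.5]
opening: 0.45
grip_force: 40.0
```

In the tool's units: 0.0476 m is 0.7616, -0.0018 m is -0.0288, 7 degrees / 180 = 0.0389.

Call:
drive_effector --steps '[[[0,0,-0.48,0,0,0],[0,0,-0.48,0,0,0],[0,0,0,0,0,0.0389],[0,0,0,0,0,0.0389],[-0.0288,0.7616,0,0,0,0],[-0.0288,0.7616,0,0,0,0],[-0.0288,0.7616,0,0,0,0],[0,0,0,0,0,0]]]'

```text
time_s: 20.82
tool_pos: [0.5223, -0.1314, 0.113]
eef_rot: [180.0, 0.1, -0.2]
contact_force: [0.4, 0.9, -4.6]
opening: 0.452
grip_force: 40.0
```

Call:
drive_effector --steps '[[[0,0,0,0,0,0],[0,0,0.4,0,0,0],[0,0,0.224,0,0,0],[0,0,0.08,0,0,0],[0,0,0,0,0,0],[0,0,0,0,0,0]]]'

```text
time_s: 21.58
tool_pos: [0.5239, -0.1286, 0.0702]
eef_rot: [180.0, -0.1, 0.0]
contact_force: [-0.1, -0.8, -4.1]
opening: 0.455
grip_force: 40.0
```

Call:
drive_effector --steps '[[[0,0,0.032,0,0,0],[0,0,0.032,0,0,0],[0,0,0,0,0,0],[0,0,0,0,0,0]]]'

```text
time_s: 22.08
tool_pos: [0.5233, -0.1288, 0.0656]
eef_rot: [180.0, 0.0, 0.0]
contact_force: [0.1, -0.3, -4.7]
opening: 0.451
grip_force: 40.0
```

In the tool's units: 0.0013 m is 0.0208.

Call:
drive_effector --steps '[[[0,0,0.0208,0,0,0],[0,0,0,0,0,0],[0,0,0,0,0,0]]]'

```text
time_s: 22.45
tool_pos: [0.5233, -0.1288, 0.0643]
eef_rot: [180.0, 0.0, 0.0]
contact_force: [-0.1, 0.3, -4.3]
opening: 0.454
grip_force: 40.0
```

Call:
drive_effector --steps '[[[0,0,0.016,0,0,0],[0,0,0,0,0,0],[0,0,0,0,0,0]]]'

```text
time_s: 22.82
tool_pos: [0.5234, -0.1288, 0.0636]
eef_rot: [180.0, -0.0, 0.0]
contact_force: [-1.8, 0.4, 1.0]
opening: 0.453
grip_force: 40.0
```

In the tool's units: -0.06 m is -0.96, -0.03 m is -0.48.

Call:
drive_effector --steps '[[[0,0,0,0,0,0],[0,0,0,0,0,0],[0,0,0,0,0,0],[0,0,0,0,0,0],[0,0,-0.16,0,0,0],[0,0,-0.48,0,0,0],[0,0,-0.96,0,0,0],[0,0,0,0,0,0]]]' --aperture 1.0

```text
time_s: 23.82
tool_pos: [0.5265, -0.1289, 0.1689]
eef_rot: [180.0, -0.6, 0.1]
contact_force: [-0.2, 0.1, -1.4]
opening: 1.003
grip_force: 0.0
```

Call:
drive_effector --steps '[[[0.0752,0.944,0,0,0,0],[0.0752,0.944,0,0,0,0],[0.0752,0.944,0,0,0,0],[0.0752,0.944,0,0,0,0],[0,0,0,0,0,0],[0,0,0,0,0,0]]]'

```text
time_s: 24.58
tool_pos: [0.5415, -0.3649, 0.1627]
eef_rot: [-180.0, 0.0, -0.1]
contact_force: [0.2, -0.6, 0.3]
opening: 0.999
grip_force: 0.0
```

Run:
```python
from h import *
im,d=snap("top","top2"); w=cloud("top",d)
def r(n,u0,u1,v0,v1,lo,hi):
    c=w[v0:v1,u0:u1].reshape(-1,3); q=c[(c[:,2]>lo)&(c[:,2]<hi)]
    R=cv2.minAreaRect((q[:,:2]*1000).astype(np.float32)); print(n,len(q),np.round(R[0],1),np.round(R[1],1),np.median(q,0).round(3))
r('cap',175,232,205,268,.092,.115); r('high',175,232,205,268,.066,.08); r('hex',302,356,190,245,.092,.115); r('mid',302,356,190,245,.045,.06); r('low',238,292,190,245,.025,.04)
```

```text
cap 509 [496.1 153.4] [53.7 51.4] [0.496 0.152 0.104]
high 807 [494.9 152.6] [80.2 80.4] [0.491 0.143 0.074]
hex 306 [ 524.  -127.6] [39.5 43.1] [ 0.524 -0.127  0.104]
mid 923 [ 523.3 -128.8] [80.  80.7] [ 0.521 -0.123  0.054]
low 1216 [533.   13.3] [80.  80.2] [0.533 0.013 0.034]
```

View pics/top2.png

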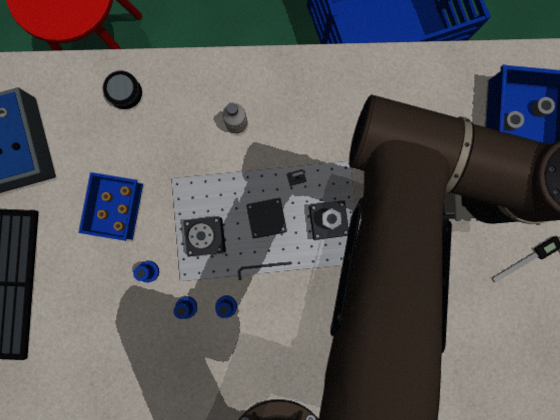

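The cap on the high block (202,236) and the hex on the middle block (331,218) are centred to within about 1.5 mm. The low block at (266,218) is empty, so I fetch the sleeve.

In the tool's units: 0.035 m is 0.56, 0.03 m is 0.48.

Call:
drive_effector --steps '[[[0,0,0.56,0,0,0],[0,0,0.56,0,0,0],[0,0,0.48,0,0,0],[0,0,0.288,0,0,0],[0,0,0.144,0,0,0],[0,0,0,0,0,0],[0,0,0,0,0,0]]]'

```text
time_s: 25.5
tool_pos: [0.5429, -0.365, 0.0374]
eef_rot: [180.0, -0.1, 0.0]
contact_force: [-0.5, -0.2, -0.2]
opening: 0.999
grip_force: 0.0
```

Call:
drive_effector --steps '[[[0,0,0,0,0,0],[0,0,0,0,0,0],[0,0,0,0,0,0],[0,0,0,0,0,0],[0,0,0,0,0,0],[0,0,0,0,0,0],[0,0,0,0,0,0]]]' --aperture 0.2 --grip_force 40

```text
time_s: 26.38
tool_pos: [0.5421, -0.3648, 0.0362]
eef_rot: [180.0, 0.0, 0.0]
contact_force: [0.2, -1.0, -0.5]
opening: 0.372
grip_force: 40.0
```

Call:
drive_effector --steps '[[[0,0,0,0,0,0],[0,0,-0.08,0,0,0],[0,0,-0.08,0,0,0],[0,0,0,0,0,0],[0,0,0,0,0,0]]]'

```text
time_s: 27.0
tool_pos: [0.5419, -0.3647, 0.0461]
eef_rot: [-180.0, 0.0, -0.0]
contact_force: [1.3, 0.6, -5.8]
opening: 0.376
grip_force: 40.0
```

In the tool's units: -0.054 m is -0.864, -0.0013 m is -0.0208.

Call:
drive_effector --steps '[[[0,0,-0.64,0,0,0],[0,0,-0.8,0,0,0],[0,0,-0.576,0,0,0],[0,0,0,0,0,0],[-0.0208,-0.864,0,0,0,0],[-0.0208,-0.864,0,0,0,0],[-0.0208,-0.864,0,0,0,0],[-0.0208,-0.864,0,0,0,0]]]'

```text
time_s: 28.0
tool_pos: [0.5355, -0.147, 0.1702]
eef_rot: [-180.0, 0.2, -0.0]
contact_force: [1.1, 1.2, -6.0]
opening: 0.377
grip_force: 40.0
```

Call:
drive_effector --steps '[[[-0.0208,-0.864,0,0,0,0],[-0.0208,-0.864,0,0,0,0],[-0.0208,-0.864,0,0,0,0],[0,0,0,0,0,0],[0,0,0,0,0,0],[0,0,0,0,0,0]]]'

```text
time_s: 28.75
tool_pos: [0.5324, 0.0122, 0.1714]
eef_rot: [180.0, 0.1, -0.1]
contact_force: [0.2, 0.3, -6.5]
opening: 0.372
grip_force: 40.0
```

Call:
drive_effector --steps '[[[0,0,0.48,0,0,0],[0,0,0.48,0,0,0],[0,0,0.4,0,0,0],[0,0,0.192,0,0,0],[0,0,0.064,0,0,0],[0,0,0,0,0,0],[0,0,0,0,0,0]]]'

```text
time_s: 29.62
tool_pos: [0.5336, 0.0134, 0.0722]
eef_rot: [-180.0, -0.1, 0.0]
contact_force: [0.4, 1.3, -6.2]
opening: 0.375
grip_force: 40.0
```

In the tool's units: 0.003 m is 0.048.

Call:
drive_effector --steps '[[[0,0,0.048,0,0,0],[0,0,0.048,0,0,0],[0,0,0,0,0,0],[0,0,0,0,0,0]]]'

```text
time_s: 30.12
tool_pos: [0.533, 0.0132, 0.0652]
eef_rot: [180.0, 0.0, 0.0]
contact_force: [0.6, 1.5, -4.5]
opening: 0.376
grip_force: 40.0
```

Call:
drive_effector --steps '[[[0,0,0.016,0,0,0],[0,0,0,0,0,0],[0,0,0,0,0,0]]]'

```text
time_s: 30.5
tool_pos: [0.5329, 0.0132, 0.0642]
eef_rot: [180.0, 0.0, 0.0]
contact_force: [-0.6, -0.4, -6.7]
opening: 0.372
grip_force: 40.0
```

In the tool's units: 0.001 m is 0.016.

Call:
drive_effector --steps '[[[0,0,0.016,0,0,0],[0,0,0,0,0,0],[0,0,0,0,0,0]]]'

```text
time_s: 30.88
tool_pos: [0.533, 0.0132, 0.0641]
eef_rot: [180.0, -0.0, 0.0]
contact_force: [-4.9, 0.1, 6.1]
opening: 0.376
grip_force: 40.0
```

Contact. I release, rise and clear away to the right.

In the tool's units: -0.05 m is -0.8, -0.04 m is -0.64.

Call:
drive_effector --steps '[[[0,0,0,0,0,0],[0,0,0,0,0,0],[0,0,0,0,0,0],[0,0,0,0,0,0],[0,0,-0.16,0,0,0],[0,0,-0.48,0,0,0],[0,0,-0.8,0,0,0],[0,0,-0.64,0,0,0]]]' --aperture 1.0

```text
time_s: 31.88
tool_pos: [0.5333, 0.0132, 0.196]
eef_rot: [-180.0, -0.1, 0.0]
contact_force: [1.6, -0.0, -0.5]
opening: 0.999
grip_force: 0.0
```

Call:
drive_effector --steps '[[[0,0.8,0,0,0,0],[0,0.88,0,0,0,0],[0,0.88,0,0,0,0],[0,0.88,0,0,0,0],[0,0.88,0,0,0,0],[0,0.8,0,0,0,0],[0,0,0,0,0,0],[0,0,0,0,0,0]]]'

```text
time_s: 32.88
tool_pos: [0.5328, -0.307, 0.1935]
eef_rot: [-180.0, 0.0, -0.0]
contact_force: [0.1, 0.7, -0.6]
opening: 1.0
grip_force: 0.0
```

Run:
```python
from h import *
im,d=snap("top","top3"); w=cloud("top",d)
def r(n,u0,u1,v0,v1,lo,hi):
    c=w[v0:v1,u0:u1].reshape(-1,3); q=c[(c[:,2]>lo)&(c[:,2]<hi)]
    R=cv2.minAreaRect((q[:,:2]*1000).astype(np.float32)); print(n,len(q),np.round(R[0],1),np.round(R[1],1),np.median(q,0).round(3))
r('cap',175,232,205,268,.092,.115); r('hex',302,356,190,245,.092,.115); r('sleeve',238,292,190,245,.092,.115)
snap("side","side3");
```

```text
cap 509 [496.2 153. ] [53.8 51.6] [0.496 0.153 0.104]
hex 0 [0. 0.] [0. 0.] [nan nan nan]
sleeve 196 [531.6  14.1] [30.2 32.2] [0.532 0.014 0.103]
  return _methods._mean(a, axis=axis, dtype=dtype,
  ret = um.true_divide(
```

View pics/top3.png

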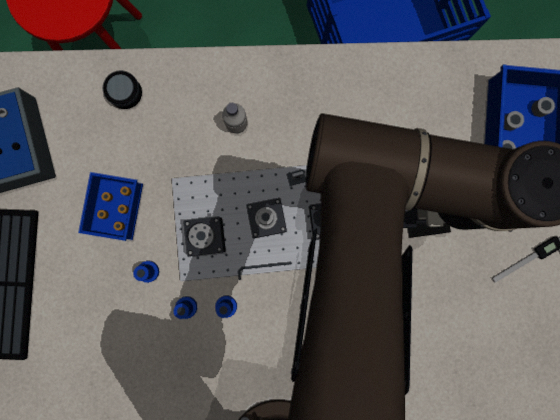

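The cap (202,236) and sleeve (265,218) are right, and the bottle, gauge and key have not moved. The arm hides the hex, so I check the side view.

View pics/side3.png

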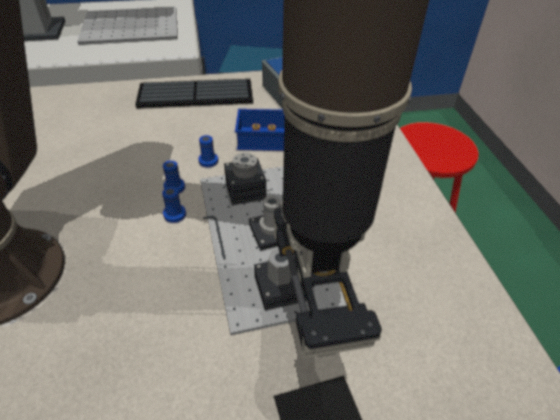

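The hex stands upright on the middle block (280,268), the sleeve on the low one (270,215) and the cap on the high one (244,170). The gripper is clear, so I hand in.

```bash
python3 -c "
from plant import order
print(order.sign_off())"
```

```text
the job is handed in; nothing more can be done
None
```

I handed the job in at about 33 s: the sleeve is on the low block, the hex coupling on the middle and the end cap on the high, each upright and about 2 mm or less off centre by my measurements, though sign-off returned no verdict.

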